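# Close the packed wheeled stock case and draw its telescopic handle out to the second stop

## Robot

A 6-joint arm with a two-finger parallel gripper is mounted at the origin on the work surface. World frame = base frame: x ahead of the robot, y to its left, z up, the work surface at z = 0. Lengths are in mm, angles in rad, forces in N, time in s.
With the tool pointing down it reaches from about 150 to 775 mm from the base axis. Payload 6.1 kg.
Tool frame: the origin (TCP) lies between the finger pads; the fingertips stand 14 mm ahead of it and the grasp point (between the pads) lies 5 mm behind it; z points along the fingers, y is the line along which they close (so a half turn about z gives the same grasp; the last joint's range is limited). The gripper opens to 85 mm and grips with 20 to 120 N. Pads are 22 mm wide; open, the fingers measure 114 mm over their backs; the gripper's body (76 mm by 85 mm) begins 54 mm behind the grasp point. The pads swing forward as they close: fully open they stand 13 mm farther back than shut.
Start: joints at [1.18, 0.126, -0.04, 1.405, 0, 1.571], TCP at [199.979, 485.403, 245.295] pointing down, gripper open.
Joint ranges: [-2.72, 2.72], [-0.95, 1.95], [-1.27, 1.35], [-1.78, 2.02], [-1.46, 1.47], [-3.14, 3.14]. Speed limits (rad/s): [2.39, 2.39, 3.01, 3.14, 3.14, 3.14].

## Interface

Orientations are given as a 3x3 rotation matrix whose columns are the frame's x, y, z axes.
In Python, from workcell import telemetry, grab_frame, ticket, spotter gives the robot as it stands. The module is installed in compiled form; this text tells all that it offers.
- The arm moves only by the tool apply_moves, never from a script. Its argument "steps" is one flat list of numbers, 5 for each row, row after row: the gripper's target within -1 to 1 (fully open at 1, half-way at 0, shut at -1), then the shift along the tool's x, y, z in units of 60 mm (1.0 is 60 mm), then the turn about the tool's z in units of 10 degrees (1.0 is 10 degrees). In form: [grip, x, y, z, twist, grip, x, y, z, twist, ...]. A call has 1 to 20 rows; each row is the pose to reach, as a shift and turn from the pose commanded when the call began, along the tool's axes at that moment; what a row does not reach only later rows make up. A row lasts 1/8 s, in which the tool goes at most 62.5 mm and 10.7 degrees, less where a joint would pass 70% of its speed; a pose out of reach is approached as far as the arm can. A call with a gripper value outside its range is refused whole. The fingers move at their own pace and stop on an object; "newtons" is the grip in N (left out, the last holds). Time passes only in rows, so rows that repeat a pose let the fingers close. It gives the time, the measured TCP pose, the force, the opening and the grip force at its end, in the units of the state.
- telemetry.get_obs(): the state, without advancing time (a new reading comes with each control period).
- grab_frame(name): name is "scene" or "side" or "wrist"; returns a dict with "image" (400x640x3 uint8, red, green, blue), "K" (3x3 intrinsics, pixels), "rvec" (rotation vector, rad) and "tvec" (3), from world to camera coordinates, as OpenCV has them. Camera axes: x right, y down, z forward; pixel columns grow to the right and rows downward; lengths in mm; the calibration is good to about 2 mm. A picture is of the moment at which its call begins. There is no depth.
- ticket.hand_in(): hands the job in; it is judged then, once.
Trained networks look in a picture, given as the dict that the camera call returned (one of the last four; its "shot" number tells which), for a name from the list of things; names that differ only in an ending like _2 or _b are one class to them, and where a whole thing is asked for, a point or a joint stands for the part that bears it (a point fixed in the world has none). Each returns a list of dicts, best first, with "conf" (0 to 1); they miss things now and then, are a little off and sometimes report something else, mostly with a low value. They report only what shows in the picture. A call takes as long as a camera call.
- spotter.look_for(target, picture): "pixel" ([column, row] in pixels, amid what is visible of it).
The state is a dict: "time": time; "joints": joint angles; "qd": joint speeds; "joint_efforts": joint torques, N m; "tcp_pos": TCP position; "tcp_rot": TCP orientation; "wrist_force": force on the tool from outside, world axes, zero at the start; "torque": the same for the moment, N m; "opening": finger opening in mm; "grasp_force": force on a finger pad.
Only numpy, scipy, OpenCV 4.12 (cv2) and the standard library are available. Lean on these libraries where they do the work, as an engineer would, in place of code of your own. Each camera call takes 0.05 s, during which the arm holds its last target. There are 200 camera calls.

## Task

The wheeled stock case is packed: lower its lid until it is fully shut, without slamming it. Then press the release button in the case's pull handle and draw the handle out to its second stop, where it locks and the button springs back out. Finish while still holding the handle bar there in a firm grip, locked and with the button no longer pressed in; leave everything else on the table where it is.

Things in the scene. Friction and masses are not known exactly. Their poses are not given: they have to be found in the camera images.
- case: Grey hard-shell wheeled stock case full of cartons, 9 kg, does not shift. Shell 300 (its x) by 440 mm (its y), rim 140 mm above the table; lid top, shut, at 158 mm. Origin: centre of the footprint, on the table. x points to the hinge side (away from the robot at yaw 0), y out of the end with the pull handle, z up. Yaw -0.12 to 0.22 rad. Tube channels run along both long sides.
- lid (a joint): Hinge of the case's lid, rad: 0 fully shut, larger is more open; starts ajar (0.25 to 0.5). Hinge line along the case's y at case x = +150, z = 140 mm. Stiff hinges: the lid (0.65 kg) stays where it is left; about 3 N down at its front edge closes it. Lid 446 mm long (y), 326 mm wide, 18 mm thick.
- lid_edge (a point): Point on the lid's top face, 305 mm from the hinge line, 17 mm in from the free front edge (towards the robot) and 120 mm from the lid's middle towards the handle end. With the lid shut it is at case (-155, +120, 158) mm.
- handle: U-shaped pull handle: level crossbar with a tube at each end (15 mm, 322 mm apart) running into the case. Origin: centre of the bar, 120 mm above the table; axes as the case's: x along the bar, y the way it pulls out. The middle 140 mm is a rubber grip 26 x 26 mm, the rest 18 x 18 mm. Home, its centre is at case y = 285 mm, with 49 mm free between grip and lid.
- handle_slide (a joint): How far the handle is out, m, along the case's +y: 0 home (starts there, locked), first stop 0.140, second stop 0.260 = end of travel; 2 mm of play. At home and at each stop a spring pin drops in a hole: it locks and cannot be pulled on until the button is pressed. With the button held in, it passes the first stop. Sliding takes about 5 N.
- button (a joint): Travel of the release button, m: 0 out, 0.006 fully in (about 5 N to start, 8 N fully in). Beyond 0.0045 it frees the lock. Button and lock pin move together: between stops the button stays in by itself (about 0.004), and if not held in it springs back to 0 as the pin drops into the next stop's hole.
- button_face (a point): Centre of the button's outer face: light grey block, 30 mm wide, 17 mm high, mid-grip on the face away from the case (handle +y), 8 mm proud. Grip plus button: 34 mm thick, 28 mm pressed; a pinch across the bar there, one finger behind the bar, one on the button, presses it. Grip 40 mm to either side of the middle: bar alone, 26 mm.
- stock_box: Bystander, to be left alone: flat yellow carton, 200 x 200 x 33 mm, lying in front of the handle end. Origin: centre of the underside.
- tape_roll: Bystander: roll of tape lying flat, 96 mm across, 48 mm high. Origin: centre of the underside.
- jar: Bystander: glass jar with a steel cap, 60 mm across, 75 mm high. Origin: centre of the underside.
- brush: Bystander: wooden clothes brush, 160 x 45 x 41 mm, lying along its x. Origin: centre of the underside.
- coffee_cup: Bystander: paper coffee cup with a white lid, 82 mm across, 112 mm high. Origin: centre of the underside.
- spray_bottle: Bystander: spray bottle, 66 mm across, 191 mm high. Origin: centre of the underside.
- stapler: Bystander: desk stapler, 140 x 36 x 46 mm, along its x, lying on the robot's side of the carton. Origin: centre of the underside.

How it is judged:
By the outcome, as a careful person would: the job done as asked, in the order asked, and still so for the second after the job is handed in, while the arm keeps its last pose, push and grip.
It also fails if it takes over 48 s, if anything falls off the work surface, if the arm or the gripper's body presses on something with over 40 N, if the wrist force passes 120 N, or if a joint passes its speed limit or range.

## Working session

There is one attempt and no reset: what is moved stays moved. The work goes in short steps, Python scripts to look and compute and a tool call to move; the robot and the scene stay as the last step left them, time stands still between calls to the robot, and variables do not carry over. Pictures are saved under pics/ and viewed, at most 10 in all, crops included, and the job is handed in when it is done.

Besides the shell and the picture viewer there is one more tool, called after "Emit:" as a command line: name --argument value ..., lists and objects as JSON in quotes. apply_moves: Moves the arm, as the interface text tells. Its arguments: {"type":"object","properties":{"steps":{"type":"array","items":{"type":"number"}},"newtons":{"type":"number"}},"required":["steps"]}

```bash
mkdir -p pics; cat > h.py <<'E'
import numpy as np, cv2
from workcell import telemetry, grab_frame, ticket, spotter
def ray(f,px):
    K=np.array(f["K"],float);R,_=cv2.Rodrigues(np.array(f["rvec"],float));t=np.array(f["tvec"],float).ravel()
    d=R.T@np.linalg.inv(K)@np.array([px[0],px[1],1.]); return -R.T@t,d
def at_z(f,px,z):
    o,d=ray(f,px); return o+d*(z-o[2])/d[2]
def proj(f,P):
    return cv2.projectPoints(np.array(P,float).reshape(-1,1,3),np.array(f["rvec"],float),np.array(f["tvec"],float),np.array(f["K"],float),None)[0].reshape(-1,2)
def tri(a,pa,b,pb):
    o1,d1=ray(a,pa);o2,d2=ray(b,pb)
    s=np.linalg.lstsq(np.c_[d1,-d2],o2-o1,rcond=None)[0]
    p,q=o1+s[0]*d1,o2+s[1]*d2; return (p+q)/2,np.linalg.norm(p-q)
def save(f,n): cv2.imwrite("pics/"+n,cv2.cvtColor(f["image"],cv2.COLOR_RGB2BGR))
E
python3 - <<'E'
from h import *
np.set_printoptions(precision=1,suppress=True)
fs={n:grab_frame(n) for n in("scene","side","wrist")}
for n,f in fs.items():
    save(f,n+"0.png"); print(n,ray(f,[320,200]))
    for t in "case lid_edge handle button_face stock_box stapler jar brush coffee_cup spray_bottle tape_roll".split():
        print(t,[(np.round(r["pixel"]).tolist(),round(r["conf"],2)) for r in spotter.look_for(t,f)[:2]])
print(telemetry.get_obs())
E
```

```text
scene (array([ 415. , 1226.9,  992.3]), array([ 0.1, -0.8, -0.6]))
case [([341.0, 142.0], 0.81), ([338.0, 180.0], 0.37)]
lid_edge [([339.0, 184.0], 0.55), ([262.0, 256.0], 0.22)]
handle [([337.0, 179.0], 0.6), ([341.0, 142.0], 0.23)]
button_face [([337.0, 183.0], 0.45)]
stock_box [([336.0, 244.0], 0.71)]
stapler [([397.0, 242.0], 0.58)]
jar [([278.0, 221.0], 0.6)]
brush [([327.0, 297.0], 0.58)]
coffee_cup [([364.0, 307.0], 0.86)]
spray_bottle []
tape_roll [([338.0, 186.0], 0.74), ([262.0, 257.0], 0.57)]
side (array([   8.7, -513.9, 1032.4]), array([ 0.5,  0.5, -0.7]))
case [([425.0, 284.0], 0.67)]
lid_edge [([436.0, 267.0], 0.76)]
handle [([338.0, 224.0], 0.58), ([214.0, 171.0], 0.41)]
button_face []
stock_box [([298.0, 217.0], 0.71)]
stapler [([260.0, 248.0], 0.58)]
jar [([353.0, 195.0], 0.75), ([319.0, 165.0], 0.29)]
brush [([256.0, 183.0], 0.93)]
coffee_cup [([214.0, 170.0], 0.8)]
spray_bottle [([262.0, 147.0], 0.94)]
tape_roll [([315.0, 170.0], 0.59)]
wrist (array([127.8, 514.7, 372.6]), array([ 0.3, -0.1, -1. ]))
case []
lid_edge []
handle []
button_face []
stock_box [([168.0, 394.0], 0.79)]
stapler [([150.0, 381.0], 0.56)]
jar []
brush []
coffee_cup [([359.0, 332.0], 0.94)]
spray_bottle []
tape_roll []
{'time': 1.8, 'joints': array([ 1.2,  0.1, -0. ,  1.4,  0. ,  1.6]), 'qd': array([-0.,  0.,  0., -0.,  0.,  0.]), 'joint_efforts': array([ -0. , -43.6,  35.3,   0. ,  -0. ,   0. ]), 'tcp_pos': array([200. , 485.4, 245.3]), 'tcp_rot': array([[-0.9,  0.4, -0. ],
       [ 0.4,  0.9,  0. ],
       [ 0. ,  0. , -1. ]]), 'wrist_force': array([-0.4, -0.3, -0.8]), 'torque': array([ 0.,  0., -0.]), 'grasp_force': 0.0, 'opening': 85.47427846725503}
```

View pics/scene0.png

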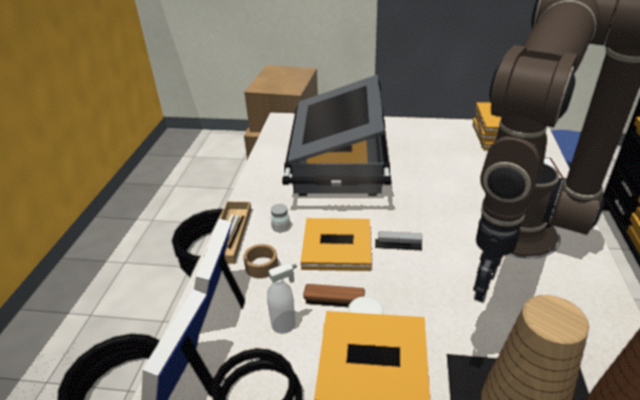

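View pics/side0.png

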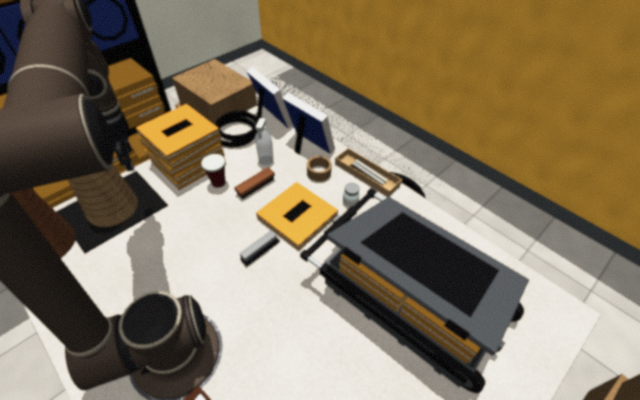

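```bash
python3 - <<'E'
import cv2,numpy as np
a=cv2.imread("pics/scene0.png")[65:215,270:400]; b=cv2.imread("pics/side0.png")[180:400,290:540]
a=cv2.resize(a,None,fx=4,fy=4,interpolation=2); 
b=cv2.resize(b,None,fx=2.4,fy=2.4,interpolation=2)
cv2.imwrite("pics/ca.png",a);cv2.imwrite("pics/cb.png",b);print(a.shape,b.shape)
E
```

```text
(600, 520, 3) (528, 600, 3)
```

View pics/ca.png

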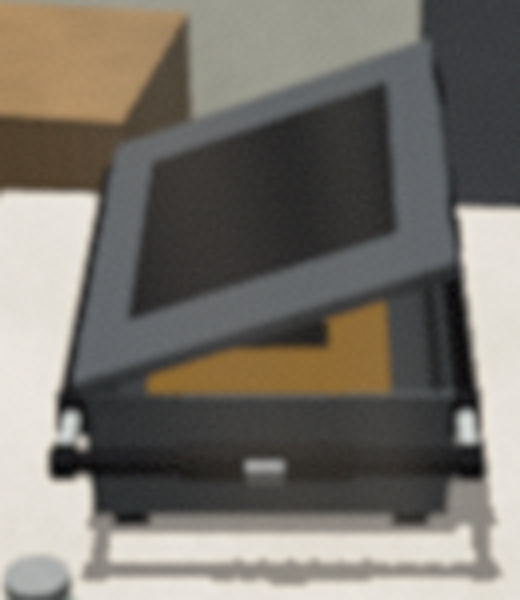

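View pics/cb.png

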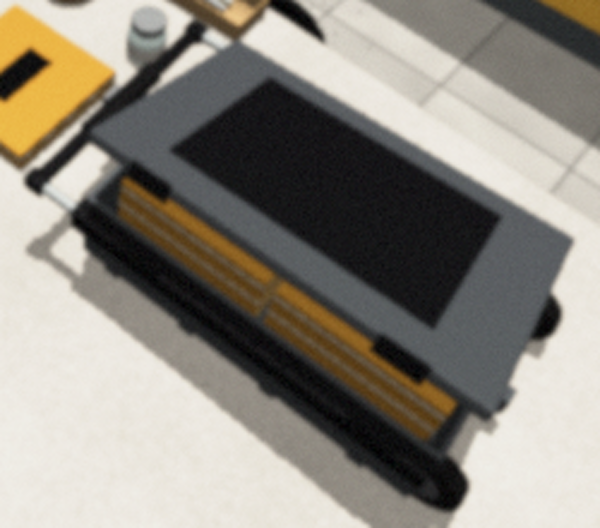

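```bash
cat > fit.py <<'E'
from h import *
from scipy.optimize import least_squares
def lidpt(r,y,h,a): # lid coords -> case
    return [150-r*np.cos(a)+h*np.sin(a), y, 140+r*np.sin(a)+h*np.cos(a)]
def world(p,P):
    c,s=np.cos(p[2]),np.sin(p[2]); P=np.atleast_2d(P)
    return np.c_[p[0]+c*P[:,0]-s*P[:,1],p[1]+s*P[:,0]+c*P[:,1],P[:,2]]
def model(p,slide=0):
    a=p[3]
    return world(p,[lidpt(322,223,18,a),lidpt(322,-223,18,a),lidpt(-4,223,18,a),lidpt(-4,-223,18,a),[-161,285+slide,120],[161,285+slide,120]])
E
python3 - <<'E'
from fit import *
np.set_printoptions(precision=2,suppress=True)
A=grab_frame("scene");B=grab_frame("side")
a=np.array([(458,263),(430,42),(75,388),(115,150),(470,461),(65,461),(265,467)])/4+[270,65]
b=np.array([(90,132),(492,412),(235,42),(572,240),(38,182),(197,32)])/2.4+[290,180]
def res(p):
    W=model(p); W2=np.r_[W,world(p,[[0,306,120]])]
    return np.r_[(proj(A,W2)-a).ravel(),(proj(B,W)-b).ravel()]
s=least_squares(res,[450,0,0.05,0.35],x_scale=[100,100,.1,.1],loss="soft_l1")
p=s.x;print(p);print(res(p).reshape(-1,2))
np.save("p.npy",p)
print("lid_edge",world(p,lidpt(305,120,18,p[3])),"shut",world(p,lidpt(305,120,18,0)))
print("bar",world(p,[0,285,120]),"out",world(p,[0,545,120]))
for n,pa,pb,z in(("box",[336,244],[298,217],33),("stapler",[397,242],[260,248],40),("jar",[278,221],[353,195],40),("brush",[327,297],[256,183],35)):
    print(n,tri(A,pa,B,pb),at_z(B,pb,z))
E
```

```text
[ 593.4  -338.96    0.09    0.33]
[[ 0.15  0.11]
 [ 0.4  -0.74]
 [-1.13 -1.26]
 [ 0.23 -1.18]
 [ 0.38  0.33]
 [-0.2   0.38]
 [ 0.37  2.62]
 [-1.16 -0.37]
 [ 0.94  1.68]
 [ 0.65 -2.1 ]
 [ 1.75 -1.15]
 [-0.67 -0.37]
 [-0.83 -0.16]]
lid_edge [[ 451.11 -231.16  257.19]] shut [[ 428.36 -233.19  158.  ]]
bar [[568.11 -55.08 120.  ]] out [[545.03 203.89 120.  ]]
box (array([550.12, 119.17,   6.48]), np.float64(6.0115547954470925)) [532.91 102.76  33.  ]
stapler (array([369.34, 102.03,  15.52]), np.float64(3.9538075179484187)) [358.68  87.38  40.  ]
jar (array([745.88,  46.94,  25.95]), np.float64(3.645917110638392)) [737.77  39.29  40.  ]
brush (array([545.5 , 342.13,  14.67]), np.float64(13.863507351947751)) [527.36 324.61  35.  ]
```

Emit:
apply_moves --steps '[-1, 0, 0, -1, -1, -1, 0, 0, -1.5, -2.75, -1, 0, 0, -1.5, -2.75]'

```text
time: 2.28
tcp_pos: [200.3, 486.2, 338.2]
tcp_rot: [[-0.996, -0.093, 0.002], [-0.093, 0.996, 0.005], [-0.002, 0.004, -1.0]]
wrist_force: [0.0, 0.4, -1.0]
opening: 32.2
grasp_force: 0.0
```

```bash
cat >> h.py <<'E'
def shift(target,o=None):
    o=o or telemetry.get_obs(); return np.round(o["tcp_rot"].T@(np.array(target)-o["tcp_pos"])/60,2)
E
python3 - <<'E'
from fit import *
np.set_printoptions(precision=3,suppress=True)
o=telemetry.get_obs();print(o["time"],o["joints"],o["tcp_pos"],o["tcp_rot"],o["opening"])
p=np.load("p.npy")
print("above lid",shift([451,-231,290]))
for a in(.33,.2,.1,.05,0.): W=world(p,lidpt(305,120,18,a))[0]; print(a,W,shift(W+[0,0,14]))
B=grab_frame("side")
print(at_z(B,[262,147],100),at_z(B,[315,170],40),at_z(B,[214,170],80))
E
```

```text
2.275 [ 1.18   0.144  0.186  1.608 -0.     1.086] [200.332 486.199 338.23 ] [[-0.996 -0.093  0.002]
 [-0.093  0.996  0.005]
 [-0.002  0.004 -1.   ]] 32.2076605391211
above lid [ -3.04 -12.29   0.76]
0.33 [ 450.565 -231.209  255.862] [ -3.03 -12.3    1.09]
0.2 [ 437.981 -232.33   218.235] [ -2.82 -12.3    1.72]
0.1 [ 431.671 -232.892  188.359] [ -2.71 -12.3    2.22]
0.05 [ 429.639 -233.074  173.221] [ -2.68 -12.3    2.47]
0.0 [ 428.363 -233.187  158.   ] [ -2.66 -12.3    2.72]
[625.019 402.275 100.   ] [727.477 222.902  40.   ] [434.558 440.834  80.   ]
```

Emit:
apply_moves --steps '[-1, -3.03, -12.3, 0.5, 0, -1, -3.03, -12.3, 0.5, 0, -1, -3.03, -12.3, 0.5, 0, -1, -3.03, -12.3, 0.5, 0, -1, -3.03, -12.3, 0.5, 0, -1, -3.03, -12.3, 0.5, 0, -1, -3.03, -12.3, 0.5, 0, -1, -3.03, -12.3, 0.5, 0, -1, -3.03, -12.3, 0.5, 0, -1, -3.03, -12.3, 0.5, 0, -1, -3.03, -12.3, 0.5, 0, -1, -3.03, -12.3, 0.5, 0, -1, -3.03, -12.3, 0.5, 0, -1, -3.03, -12.3, 0.5, 0, -1, -3.03, -12.3, 0.5, 0, -1, -3.03, -12.3, 0.5, 0]'

```text
time: 4.32
tcp_pos: [446.6, -232.2, 305.9]
tcp_rot: [[-0.996, -0.091, 0.001], [-0.091, 0.996, -0.0], [-0.001, -0.0, -1.0]]
wrist_force: [0.3, -0.2, 0.0]
opening: -0.1
grasp_force: 0.0
```

```bash
python3 - <<'E'
from fit import *
np.set_printoptions(precision=3,suppress=True)
o=telemetry.get_obs();print(o["time"],o["tcp_pos"],o["joints"],o["wrist_force"])
p=np.load("p.npy")
for a in(.33,.25,.2,.15,.1,.05,0.): W=world(p,lidpt(305,120,18,a))[0]; print(a,shift(W+[0,0,14]))
f=grab_frame("wrist");save(f,"w1.png")
r=spotter.look_for("lid_edge",f)[:2];print(r,proj(f,[o["tcp_pos"],world(p,lidpt(305,120,18,p[3]))[0]]))
E
```

```text
4.325 [ 446.62  -232.215  305.941] [-0.48   0.092  0.055  1.533  0.    -0.57 ] [ 0.311 -0.216  0.018]
0.33 [-0.07  0.01  0.6 ]
0.25 [0.07 0.01 0.98]
0.2 [0.14 0.01 1.23]
0.15 [0.2  0.01 1.48]
0.1 [0.25 0.01 1.73]
0.05 [0.28 0.01 1.98]
0.0 [0.31 0.01 2.23]
[{'pixel': [155.2, 264.8], 'conf': 0.71}] [[314.614 270.897]
 [315.511 238.817]]
```

View pics/w1.png

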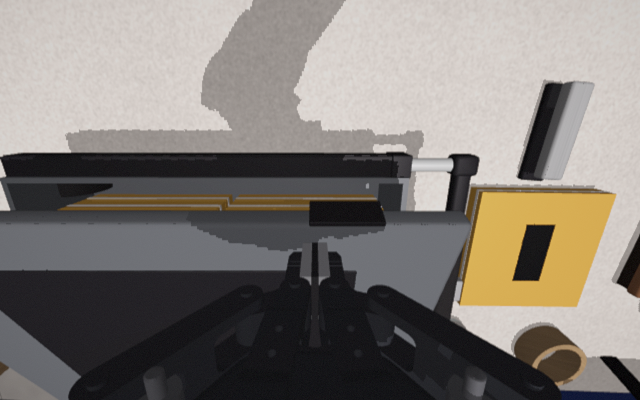

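Emit:
apply_moves --steps '[-1, -0.05, 0, 0.4, 0, -1, -0.05, 0, 0.55, 0, -1, 0, 0, 0.7, 0, -1, 0.04, 0, 0.85, 0, -1, 0.08, 0, 1.0, 0, -1, 0.12, 0, 1.15, 0, -1, 0.16, 0, 1.3, 0, -1, 0.2, 0, 1.45, 0, -1, 0.23, 0, 1.6, 0, -1, 0.26, 0, 1.72, 0, -1, 0.27, 0, 1.82, 0, -1, 0.28, 0, 1.9, 0, -1, 0.29, 0, 1.98, 0, -1, 0.3, 0, 2.05, 0, -1, 0.3, 0, 2.11, 0]'

```text
time: 6.3
tcp_pos: [428.7, -235.2, 178.5]
tcp_rot: [[-0.996, -0.089, -0.0], [-0.089, 0.996, -0.0], [0.0, -0.0, -1.0]]
wrist_force: [0.8, 0.2, 4.0]
opening: 0.1
grasp_force: 1.4
```

Emit:
apply_moves --steps '[-1, 0, 0, 0.05, 0, -1, 0, 0, 0.08, 0, -1, 0, 0, 0.11, 0, -1, 0, 0, 0.13, 0, -1, 0, 0, 0.15, 0]'

```text
time: 6.92
tcp_pos: [428.4, -235.2, 171.9]
tcp_rot: [[-0.996, -0.089, 0.001], [-0.089, 0.996, -0.001], [-0.001, -0.001, -1.0]]
wrist_force: [-7.5, 3.1, 24.7]
opening: 0.1
grasp_force: 12.2
```

Emit:
apply_moves --steps '[-1, 0, 0, 0.15, 0, -1, 0, 0, -0.8, 0, -1, 0, 0, -1.3, 0, 0.3, -2.6, 2.86, -1.3, 0, 0.3, -2.6, 2.86, -1.3, 0, 0.3, -2.6, 2.86, -1.3, 0, 0.3, -2.6, 2.86, -1.3, 0, 0.3, -2.6, 2.86, -1.3, 0, 0.3, -2.6, 2.86, -1.3, 0]'

```text
time: 8.05
tcp_pos: [568.4, -50.4, 247.0]
tcp_rot: [[-0.996, -0.089, -0.002], [-0.089, 0.996, -0.0], [0.002, 0.0, -1.0]]
wrist_force: [-0.7, -0.3, -0.4]
opening: 55.2
grasp_force: 0.0
```

```bash
python3 - <<'E'
from fit import *
np.set_printoptions(precision=2,suppress=True)
o=telemetry.get_obs();print(o["time"],o["tcp_pos"],o["opening"],o["wrist_force"])
p=np.load("p.npy")
f=grab_frame("wrist");im=f
r=spotter.look_for("button_face",f)[:2];print(r)
P=world(p,[[0,306,120],[-161,285,120],[161,285,120],[0,289,133],[-70,272,133],[-70,298,133],[70,272,133],[70,298,133],[-172,223,158]])
q=proj(f,P);print(q);save(f,"w2raw.png")
for u,v in q: cv2.circle(f["image"],(int(u),int(v)),3,(255,0,0),1)
save(f,"w2.png")
E
```

```text
8.05 [568.37 -50.36 247.01] 55.24783389862675 [-0.75 -0.29 -0.44]
[{'pixel': [330.6, 199.2], 'conf': 0.82}, {'pixel': [507.7, 303.7], 'conf': 0.67}]
[[331.65 198.87]
 [308.53   0.49]
 [310.28 335.89]
 [313.75 203.01]
 [293.25 122.75]
 [324.54 122.76]
 [296.47 270.91]
 [322.94 270.91]
 [209.73 -42.86]]
```

View pics/w2.png

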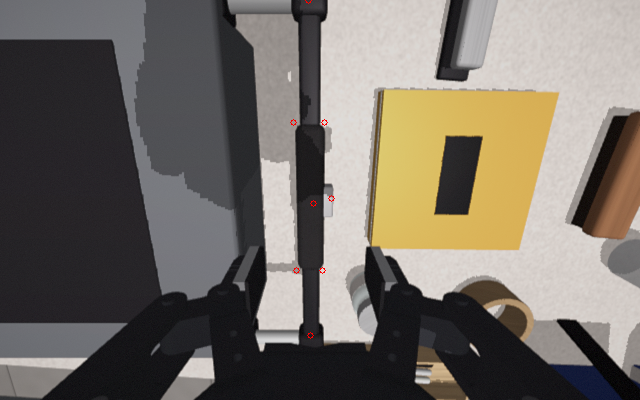

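Emit:
apply_moves --steps '[0.3, 0, 0, 0.8, 0, 0.3, 0, -0.01, 1.6, 0, 0.3, 0, -0.01, 2.1, 0, 0.3, 0, -0.01, 2.2, 0, 0.3, 0, -0.01, 2.2, 0, -1, 0, -0.01, 2.2, 0, -1, 0, -0.01, 2.2, 0, -1, 0, -0.01, 2.2, 0, -1, 0, -0.01, 2.2, 0]' --newtons 40

```text
time: 9.28
tcp_pos: [570.0, -51.3, 118.1]
tcp_rot: [[-0.996, -0.089, 0.003], [-0.089, 0.996, -0.001], [-0.003, -0.001, -1.0]]
wrist_force: [-1.9, -1.7, 6.4]
opening: 27.4
grasp_force: 41.9
```

Emit:
apply_moves --steps '[-1, 0, 0.15, 0, 0, -1, 0, 0.4, 0, 0, -1, 0, 0.7, 0, 0, -1, 0, 1.0, 0, 0, -1, 0, 1.3, 0, 0, -1, 0, 1.6, 0, 0, -1, 0, 1.9, 0, 0, -1, 0, 2.2, 0, 0, -1, 0, 2.5, 0, 0, -1, 0, 2.8, 0, 0, -1, 0, 3.1, 0, 0, -1, 0, 3.4, 0, 0, -1, 0, 3.6, 0, 0, -1, 0, 3.8, 0, 0, -1, 0, 3.8, 0, 0]'

```text
time: 11.15
tcp_pos: [549.4, 177.5, 118.1]
tcp_rot: [[-0.996, -0.09, 0.003], [-0.09, 0.996, 0.002], [-0.003, 0.002, -1.0]]
wrist_force: [-2.7, 1.4, 6.4]
opening: 27.1
grasp_force: 40.7
```

Emit:
apply_moves --steps '[0.3, 0, 0, 0, 0, 0.3, 0, 0, 0, 0, 0.3, 0, 0, 0, 0, 0.3, 0.35, 0, 0, 0, 0.3, 0.72, 0, 0, 0, 0.3, 0.72, 0, 0, 0, -1, 0.72, 0, 0, 0, -1, 0.72, 0, 0, 0, -1, 0.72, 0, 0, 0, -1, 0.72, 0, 0, 0]' --newtons 70

```text
time: 12.4
tcp_pos: [506.5, 172.3, 116.0]
tcp_rot: [[-0.996, -0.089, 0.001], [-0.089, 0.996, -0.0], [-0.001, -0.0, -1.0]]
wrist_force: [2.1, -1.9, 3.7]
opening: 25.2
grasp_force: 70.4
```

```bash
python3 - <<'E'
from fit import *
np.set_printoptions(precision=2,suppress=True)
o=telemetry.get_obs();print(o["time"],o["tcp_pos"],o["opening"],o["wrist_force"])
p=np.load("p.npy"); c,s=np.cos(p[2]),np.sin(p[2]);d=o["tcp_pos"][:2]-p[:2];print("case xy",c*d[0]+s*d[1],-s*d[0]+c*d[1])
f=grab_frame("wrist");save(f,"w3.png")
E
```

```text
12.4 [506.49 172.31 116.  ] 25.16383729804628 [ 2.05 -1.89  3.73]
case xy -41.19644014811957 516.9670489492802
```

View pics/w3.png

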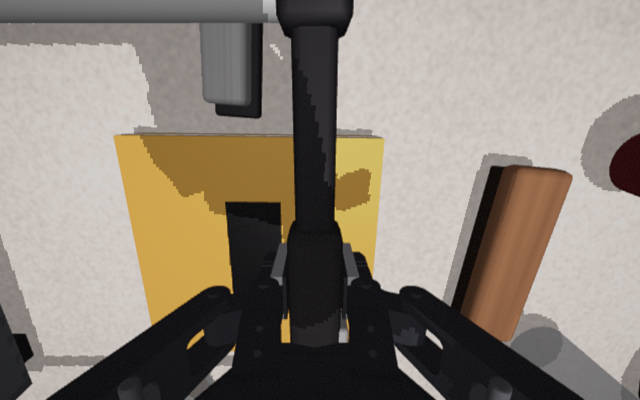

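Emit:
apply_moves --steps '[-1, 0, 0.08, 0, 0, -1, 0, 0.18, 0, 0, -1, 0, 0.28, 0, 0, -1, 0, 0.36, 0, 0, -1, 0, 0.42, 0, 0, -1, 0, 0.46, 0, 0, -1, 0, 0.49, 0, 0, -1, 0, 0.51, 0, 0]'

```text
time: 13.45
tcp_pos: [503.7, 202.8, 116.0]
tcp_rot: [[-0.996, -0.089, 0.002], [-0.089, 0.996, -0.0], [-0.002, -0.001, -1.0]]
wrist_force: [3.6, -2.7, 3.5]
opening: 25.0
grasp_force: 70.4
```

Emit:
apply_moves --steps '[-1, 0, 0.03, 0, 0, -1, 0, 0.06, 0, 0, -1, 0, 0.08, 0, 0, -1, 0, 0.08, 0, 0]'

```text
time: 13.95
tcp_pos: [503.7, 202.9, 116.0]
tcp_rot: [[-0.996, -0.086, 0.003], [-0.086, 0.996, -0.01], [-0.002, -0.01, -1.0]]
wrist_force: [6.5, -24.4, 6.4]
opening: 25.0
grasp_force: 71.1
```

Emit:
apply_moves --steps '[-1, 0, -0.06, 0, 0, -1, 0, -0.08, 0, 0, -1, 0, -0.08, 0, 0]'

```text
time: 14.32
tcp_pos: [503.7, 202.8, 116.0]
tcp_rot: [[-0.996, -0.089, 0.002], [-0.089, 0.996, -0.0], [-0.002, -0.0, -1.0]]
wrist_force: [5.9, -4.5, 3.4]
opening: 25.2
grasp_force: 70.5
```

```bash
python3 - <<'E'
from fit import *
np.set_printoptions(precision=2,suppress=True)
o=telemetry.get_obs();print(o["time"],o["tcp_pos"],o["opening"],o["wrist_force"])
p=np.load("p.npy")
S=grab_frame("scene");B=grab_frame("side");W=grab_frame("wrist")
print(proj(S,world(p,[0,566,120])),proj(W,world(p,[[0,566,120],[0,558,120]])))
p[3]=0
for f in(S,B):
  for q in proj(f,model(p,.26)): cv2.circle(f["image"],tuple(int(v) for v in q),1,(255,0,0),-1)
x=lambda f,a:cv2.resize(f["image"][a[1]:a[3],a[0]:a[2]],(400,300),interpolation=2)
im=np.vstack([np.hstack([x(S,(270,100,410,205)),x(S,(270,175,410,280))]),np.hstack([x(B,(270,160,550,370)),x(W,(240,235,400,355))])])
cv2.imwrite("pics/m4.png",im[:,:,::-1])
E
```

```text
14.325 [503.72 202.82 115.99] 25.225224926287893 [ 5.87 -4.47  3.39]
[[334.61 238.88]] [[348.06 340.46]
 [333.54 340.46]]
```

View pics/m4.png

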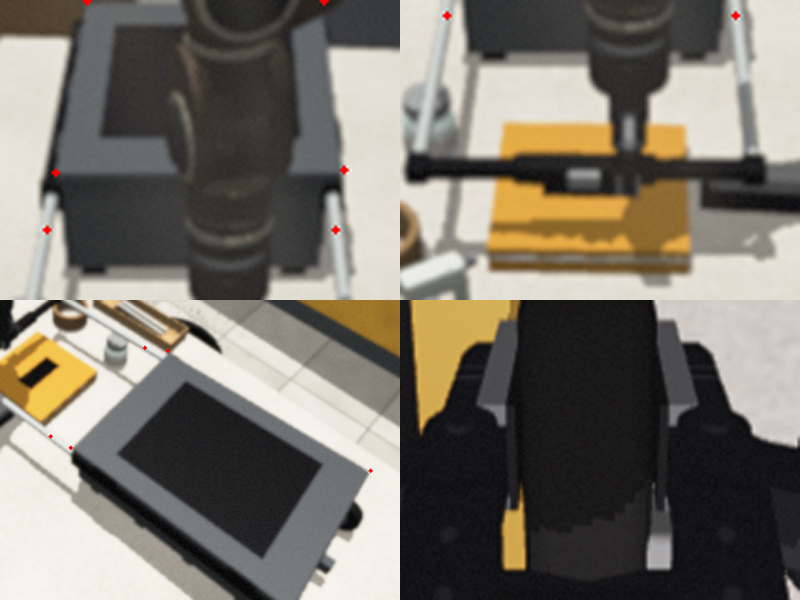

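```bash
python3 -c "
from workcell import ticket
print(ticket.hand_in())"
```

```text
the job is handed in; nothing more can be done
None
```

The job is handed in at about 14.5 s of the 48 s: the lid is shut, the handle is out at its second stop with the button sprung back out, and the gripper still holds the bar at 70 N. I judged it locked from the firm stop and the button being out, and did not test it by pushing back.

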